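# Gauge the plate gap of a demonstration capacitor and hold the gauge for the reading

### The job

Pick up the tapered steel gap gauge by its handle, and with its blade flat on the bottom plate of the little capacitor stand slide it straight in under the sprung top plate until it drags snugly and the top plate has just lifted off its rest, by about two millimetres and by less than four, so that the gap can be read off the blade. Finish with the gauge still gripped and held at that depth; do not let go. Leave the other things on the desk alone.

Things in the scene. Friction and masses are not known exactly. Their poses are not given: they have to be found in the camera images.
- gauge: tapered gap gauge lying flat: grey handle block 34 (x) x 16 (y) x 48 mm high, steel blade from it along +x, 24 mm wide, underside flat, flush with the handle's. Tip 112 mm from the handle's centre, 2 mm thick, growing evenly to 10.4 mm at the handle's face 95 mm back; dark lines on top. About 0.12 kg. Origin on the underside below the handle's centre. Grip across the 16 mm, about 30 mm up.
- gauge_tip (a point): middle of the blade's tip edge, at its underside, 112 mm along the gauge's x axis from its origin.
- bed: fixed aluminium bottom plate of the capacitor stand, 142 (x) x 100 (y) mm, top face level, 35 mm above the desk. Origin on the top face below the middle of the top plate's front edge (mouth of the gap); x points into the gap, z up. It reaches 57 mm before the mouth as a clear apron to lay the blade on. Base 120 mm wide, from 60 mm before the mouth; column 89 mm behind it, 73 mm above the plate.
- top_plate (a joint): lift of the sprung top plate (80 x 80 x 8 mm, moves straight up and down) in m: 0 at rest, at most 0.008. At rest it hangs 3.5 to 5.5 mm above the bottom plate, different each time. About 2.5 N start to lift it, each further mm takes 1 N more; with friction, pushing the blade in takes roughly 3 to 5 N at first lift and 5 to 8 N at 2 mm.
- plate_edge: the rounded front edge of the top plate, a bar 80 mm long and 10 mm thick fixed to it, moving with it. Origin in the middle of its underside; its height above the bottom plate's top face is the present gap.
- paddle: flat spare paddle, not the gauge: grey handle block 34 x 20 x 48 mm with a white plastic blade of even 4 mm thickness, 44 mm wide, rounded end, reaching 98 mm from the handle's centre. Origin on the underside below the handle's centre, x along the blade. Leave alone.
- cup: clear plastic cup standing upright, 72 mm across, 95 mm high. Origin at the centre of its underside. Leave alone.
- cup_far: second clear plastic cup, the same size, farther back. Leave alone.
- mouse: black computer mouse about 105 x 60 x 35 mm. Origin on the underside. Leave alone.
- screwdriver: small screwdriver with a black handle, 170 mm long, lying flat. Leave alone.
- weight: plain brass disc weight, 36 mm across, 25 mm high. Origin at the centre of its underside. Leave alone.
There are look-alikes about, which are no part of the job. Of the things shaped like the gauge, the grey one is meant.

How it is judged:
By the outcome, as a careful person would: the job done as asked, in the order asked, and still so for the second after the job is handed in, while the arm keeps its last pose, push and grip.
It also fails if it takes over 51 s, if anything falls off the work surface, if the arm or the gripper's body presses on something with over 40 N, if the wrist force passes 120 N, or if a joint passes its speed limit or range.

### The arm

A 7-joint arm with a two-finger parallel gripper is mounted at the origin on the work surface. World frame = base frame: x ahead of the robot, y to its left, z up, the work surface at z = 0. Lengths are in m, angles in rad, forces in N, time in s.
With the tool pointing down it reaches from about 0.425 to 0.8 m from the base axis. Payload 8.3 kg.
Tool frame: the origin (TCP) lies midway between the tips of the shut fingers; the grasp point (between the pads) lies behind it (ctrl.grip_depth is the x of the grasp point in the tool frame, in m); x points along the fingers, z is the direction in which the jaws open and shut, and the axes are right-handed (so a half turn about x gives the same grasp; the last joint's range is limited). The gripper opens to 85 mm and grips with 20 to 120 N. Pads are 22 mm wide; open, the fingers measure 114 mm over their backs; the gripper's body (76 mm by 85 mm) begins 54 mm behind the grasp point. The pads swing forward as they close: fully open they stand 13 mm farther back than shut.
Start: joints at [-0.063, 0.383, 0.016, 1.37, -0.006, 1.388, -0.046], TCP at [0.625, 0, 0.231] pointing down, gripper open.
Joint ranges: [-2.95, 2.95], [-0.25, 2.06], [-1.52, 1.56], [0.18, 2.33], [-1.44, 4.58], [0.02, 2.06], [-3.01, 3.01]. Speed limits (rad/s): [2.39, 2.39, 3.01, 3.01, 3.14, 3.14, 3.14].

### API

Orientations are given as a rotation vector (axis times angle).
In Python, from rig import ctrl, kinematics, optics, job, masks_of, place_of gives the robot as it stands. The module is installed in compiled form; this text tells all that it offers. Calls block until the motion is done:
- ctrl.reach(position, orientation): joint-space move of the TCP to a pose.
- ctrl.movel(position, rotation=None, v=0.15): straight line of the TCP; rotation=None keeps the orientation; v is the mean speed in m/s.
- ctrl.movej(angles): joint-space move.
- ctrl.command_gripper(opening, squeeze=None): opening from 0.0 (shut) to 1.0 (fully open); squeeze is the grip in N (None keeps the last); returns when the fingers have stopped.
- ctrl.hold(seconds).
- kinematics.solve_ik(position, orientation): joint angles nearest the present ones, or None.
- ctrl.state(): the state.
- optics.camera(name): name is "scene" or "side" or "wrist"; returns a dict with "img" (420x560x3 uint8, red, green, blue), "depth" (420x560 float32, m along the optical axis (not along the pixel's ray), 0 where there is no reading), "fx", "fy", "cx", "cy" (pixels), "rvec" (rotation vector, rad) and "tvec" (3), from world to camera coordinates, as OpenCV has them. Camera axes: x right, y down, z forward; pixel columns grow to the right and rows downward; lengths in m; the calibration is good to about 2 mm. A picture is of the moment at which its call begins.
A pose or a line that the arm cannot do raises ctrl.IKError and nothing moves.
- job.close_job(): hands the job in, once; it reports no verdict.
Trained networks look in a picture, given as the dict that the camera call returned (one of the last four; its "shot" number tells which), for a name from the list of things; names that differ only in an ending like _2 or _b are one class to them, and where a whole thing is asked for, a point or a joint stands for the part that bears it (a point fixed in the world has none). Each returns a list of dicts, best first, with "p" (0 to 1); they miss things now and then, are a little off and sometimes report something else, mostly with a low value. They report only what shows in the picture. A call takes as long as a camera call. They do not tell look-alikes from the thing itself.
- masks_of(query, picture): "region" (420x560 bool, what is visible of it).
- place_of(query, picture): "xyz" ([x, y, z] in m, in world coordinates, good to about 4 mm: a listed point, or the origin of a listed thing).
The state is a dict: "t": time; "joint_pos": joint angles; "joint_vel": joint speeds; "tau": joint torques, N m; "position": TCP position; "ee_rot": TCP orientation; "wrist_force": force on the tool from outside, world axes, zero at the start; "torque": the same for the moment, N m; "finger_gap": opening from 0.0 (shut) to 1.0 (fully open).
Only numpy, scipy, OpenCV 4.12 (cv2) and the standard library are available. Lean on these libraries where they do the work, as an engineer would, in place of code of your own. Each camera call takes 0.05 s, during which the arm holds its last target.

## Working session

There is one attempt and no reset: what is moved stays moved. The work goes in short steps, each a Python script; the robot and the scene stay as the last script left them, time stands still between calls to the robot, and variables do not carry over. Pictures are saved under pics/ and viewed, and the job is handed in when it is done.

```bash
mkdir -p pics; ls; cat > h.py <<'E'
import numpy as np, cv2
from rig import ctrl, kinematics, optics, job, masks_of, place_of
from scipy.spatial.transform import Rotation as R
def save(n,im): cv2.imwrite(f'pics/{n}.png',cv2.cvtColor(im,cv2.COLOR_RGB2BGR))
def world(p):
    h,w=p['depth'].shape; u,v=np.meshgrid(np.arange(w),np.arange(h)); d=p['depth'].astype(float)
    c=np.stack([(u-p['cx'])/p['fx']*d,(v-p['cy'])/p['fy']*d,d],-1)
    M=R.from_rotvec(np.ravel(p['rvec'])).as_matrix(); W=(c-np.ravel(p['tvec']))@M
    W[d<=0]=np.nan; return W
def proj(p,X):
    M=R.from_rotvec(np.ravel(p['rvec'])).as_matrix(); c=M@np.array(X)+np.ravel(p['tvec'])
    return [p['cx']+p['fx']*c[0]/c[2],p['cy']+p['fy']*c[1]/c[2]]
E
python3 - <<'E'
from h import *
print(ctrl.state(), ctrl.grip_depth)
for n in ['scene','side','wrist']:
    p=optics.camera(n); save(n+'0',p['img'])
    print(n,np.round(p['tvec'],3),np.round(p['rvec'],3),p['fx'])
    for q in ['gauge','gauge_tip','bed','plate_edge','paddle']:
        print(q,[(round(d['p'],2),np.round(d['xyz'],3).tolist(),np.round(proj(p,d['xyz'])).tolist()) for d in place_of(q,p)][:4])
E
```

```text
pics
{'t': 0.0, 'joint_pos': array([-0.06291633,  0.38425885,  0.01636252,  1.37115035, -0.00626496,
        1.38819585, -0.04648798]), 'joint_vel': array([-0.00060175, -0.00013523, -0.00069219,  0.00138883,  0.00048482,
        0.00062579,  0.00102145]), 'tau': array([-4.50568632e-04, -6.27588844e+01,  8.43669288e-01, -3.71825659e+01,
        1.65239023e-02,  1.39937960e-02, -1.08329079e-04]), 'position': array([6.24500506e-01, 4.04391260e-05, 2.30267612e-01]), 'ee_rot': array([-1.37890750e-04,  1.57275772e+00,  3.35805958e-05]), 'wrist_force': array([-0.30370565, -0.06385993, -0.78865623]), 'torque': array([ 0.05706783,  0.02879017, -0.05695916]), 'finger_gap': 1.0000967572521546} -0.0187
scene [ 0.348 -0.15   1.63 ] [ 1.124  2.268 -1.113] 492.0290453002415
gauge [(0.82, [0.485, -0.312, 0.001], [215.0, 204.0]), (0.6, [0.403, -0.262, -0.001], [245.0, 197.0]), (0.59, [0.66, -0.565, 0.002], [114.0, 201.0])]
gauge_tip [(0.85, [0.587, -0.271, -0.007], [201.0, 228.0]), (0.66, [0.596, -0.477, 0.002], [150.0, 201.0]), (0.37, [0.307, -0.316, 0.003], [252.0, 176.0])]
bed [(0.58, [0.656, 0.11
[... 335 characters left out ...]
 -0.003], [198.0, 314.0]), (0.74, [0.731, -0.275, -0.002], [393.0, 262.0])]
gauge_tip [(0.88, [0.306, -0.318, 0.001], [226.0, 291.0]), (0.76, [0.135, -0.341, -0.001], [149.0, 308.0]), (0.67, [0.595, -0.272, 0.002], [341.0, 265.0]), (0.67, [0.613, 0.36, -0.002], [302.0, 144.0])]
bed [(0.71, [0.653, 0.11, 0.037], [329.0, 171.0])]
plate_edge [(0.41, [0.652, 0.115, 0.041], [328.0, 169.0])]
paddle [(0.68, [0.45, -0.159, -0.0], [277.0, 241.0]), (0.34, [0.614, 0.358, 0.005], [302.0, 143.0])]
wrist [-0.625 -0.037  0.38 ] [-2.852 -0.    -0.   ] 336.1426588683264
gauge []
gauge_tip []
bed [(0.89, [0.651, 0.115, 0.038], [311.0, 60.0])]
plate_edge [(0.58, [0.656, 0.118, 0.041], [317.0, 57.0])]
paddle []
```

View pics/scene0.png

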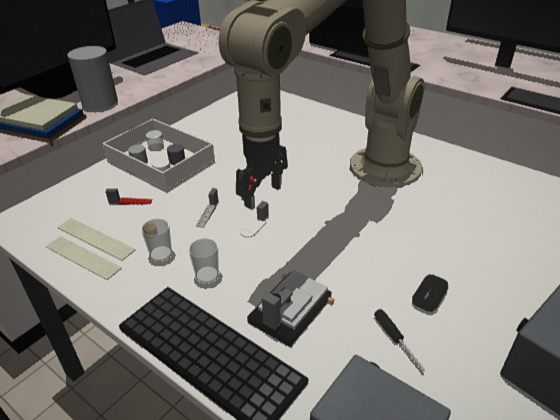

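View pics/side0.png

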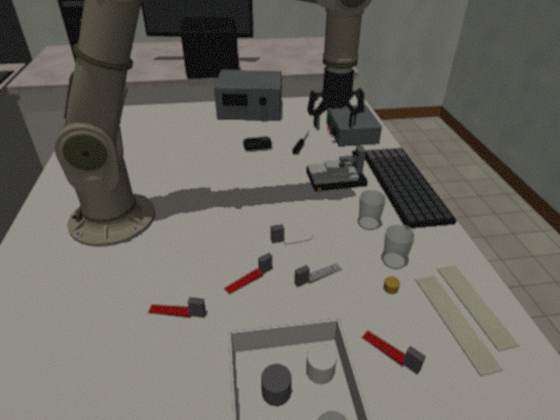

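View pics/wrist0.png

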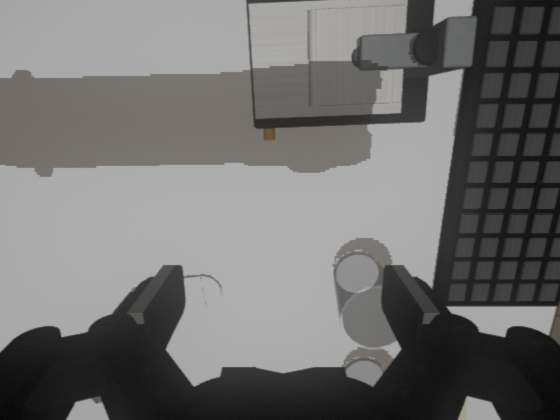

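Candidates shaped like the gauge: in the side view, the grey-blade one with handle (302,276) and tip (340,267). Red-blade look-alikes have handles at (265,263), (197,307) and (414,360), and the paddle is at (278,234). I choose the grey steel one and check it in a crop.

```bash
python3 - <<'E'
from h import *
p=optics.camera('side'); W=world(p)
save('crop1',cv2.resize(p['img'][220:310,220:360],None,fx=5,fy=5))
for m in masks_of('gauge',p): 
    r=m['region']; P=W[r]; P=P[~np.isnan(P[:,0])]; print(round(m['p'],2),r.sum(),np.round(np.median(P,0),3),p['img'][r].mean(0).round())
    if abs(np.median(P[:,0])-.53)<.06 and abs(np.median(P[:,1])+.29)<.05:
        B=P[(P[:,2]<.02)]; H=P[P[:,2]>.035]; print(len(B),len(H),B.mean(0),H.mean(0),H.max(0)); 
        c,v=np.linalg.eigh(np.cov(B[:,:2].T)); print(np.degrees(np.arctan2(*(v[::-1,1]*np.sign(v[0,1])))))
w=optics.camera('wrist'); M=R.from_rotvec(np.ravel(w['rvec'])).as_matrix(); C=-M.T@np.ravel(w['tvec'])
s=ctrl.state(); T=R.from_rotvec(s['ee_rot']).as_matrix()
print('cam in tool',T.T@(C-s['position']),'fwd in tool',T.T@M[2], 'C',C)
W=world(w); print(s['t'])
for m in masks_of('bed',w)[:2]:
    P=W[m['region']];P=P[~np.isnan(P[:,0])]; B=P[(abs(P[:,2]-.035)<.006)]; print('bed',m['p'],B.min(0),B.max(0)); T_=P[(P[:,2]>.04)&(P[:,2]<.06)]; print('top',T_.min(0),T_.max(0), np.histogram(P[:,2],20))
E
```

```text
0.92 615 [ 0.515 -0.311  0.009] [83. 82. 80.]
424 121 [ 0.53528739 -0.29810776  0.00680029] [ 0.48611001 -0.31948123  0.04528577] [ 0.5039767  -0.30552157  0.05124612]
25.376873548172334
0.9 746 [ 0.215 -0.371  0.01 ] [88. 44. 43.]
0.74 916 [ 0.644 -0.546  0.009] [86. 41. 40.]
0.72 668 [ 0.375 -0.281  0.008] [94. 49. 47.]
cam in tool [-0.14365527  0.07337782 -0.00047473] fwd in tool [ 9.58290089e-01 -2.85797246e-01  1.99781958e-04] C [0.62451051 0.07342249 0.37494422]
1.05
bed 0.57 [0.59318215 0.063286   0.03332139] [0.7381349  0.16539268 0.0393661 ]
top [0.64541481 0.07540815 0.04474552] [0.68489168 0.15619439 0.05000812] (array([  14,   12,    5,    0,    0,    0,    0,    3,  489, 4165, 3263,
        226,    1,    0,    0,    0,    8,   18,    7,    3]), array([0.0224709 , 0.02384776, 0.02522462, 0.02660149, 0.02797835,
       0.02935521, 0.03073207, 0.03210893, 0.03348579, 0.03486265,
       0.03623951, 0.03761637, 0.03899324, 0.0403701 , 0.04174696,
       0.04312382, 0.04450068, 0.04587754, 0.0472544 , 0.04863126,
       0.05000812]))
bed 0.48 [ 0.68261999 -0.15011026  0.02900621] [ 0.73727905 -0.08889368  0.04099786]
top [ 0.68101253 -0.15164076  0.04006946] [ 0.73476768 -0.08698638  0.05995326] (array([185, 401, 444, 492, 559, 629, 722, 860,   0,   0,   0,   0,   0,
         0,   0,   0,   0,   0,   0,   1]), array([0.00049224, 0.01286388, 0.02523552, 0.03760716, 0.04997881,
       0.06235045, 0.07472209, 0.08709373, 0.09946538, 0.11183702,
       0.12420866, 0.1365803 , 0.14895195, 0.16132359, 0.17369523,
       0.18606687, 0.19843852, 0.21081016, 0.2231818 , 0.23555344,
       0.24792509]))
```

View pics/crop1.png

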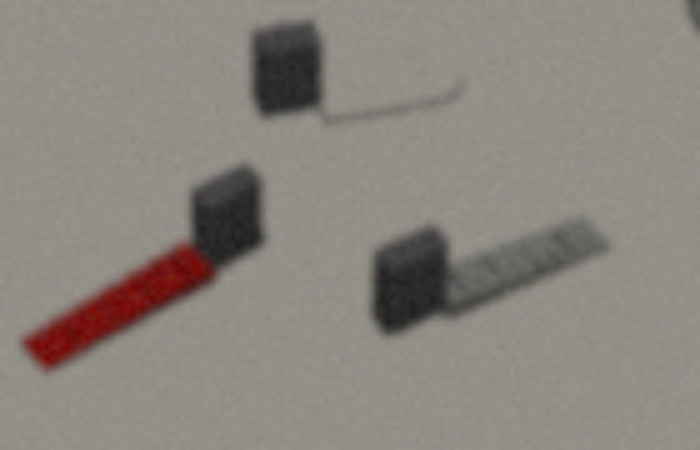

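The crop confirms it: grey steel blade with dark lines, handle at crop (410,280), and the red one beside it is the look-alike. Next I fit the stand pose from the depth data, then move over the gauge.

```bash
cat >> h.py <<'E'
def rect(P):
    (c,s,a)=cv2.minAreaRect((P[:,:2]*1000).astype(np.float32)); return np.round(c,1),np.round(s,1),round(a,2)
def ori(yaw,flip=True):
    g=np.array([-np.sin(yaw),np.cos(yaw),0])*(-1 if flip else 1); x=np.array([0,0,-1.]); y=np.cross(g,x)
    return R.from_matrix(np.stack([x,y,g],1)).as_rotvec()
E
python3 - <<'E'
from h import *
w=optics.camera('wrist'); W=world(w)
sel=(W[...,0]>.56)&(W[...,0]<.76)&(W[...,1]>.03)&(W[...,1]<.2)
z=W[...,2]; 
h=np.histogram(z[sel],bins=np.arange(-.002,.12,.002)); print([(round(b,3),n) for n,b in zip(*h) if n>30])
for lo,hi in [(.031,.040),(.042,.053),(.053,.07)]:
    m=(sel&(z>lo)&(z<hi)).astype(np.uint8); n,l,st,ce=cv2.connectedComponentsWithStats(m)
    k=1+np.argmax(st[1:,4]); P=W[l==k]; print(lo,len(P),rect(P),P[:,2].mean(),np.percentile(P[:,:2],[0.5,99.5],axis=0).round(4).tolist())
for flip in (True,False):
  for pos,y in [((.486,-.318,.17),.42),((.486,-.318,.012),.42),((.525,.115,.15),.02),((.525,.115,.046),.02),((.60,.115,.046),.02)]:
    q=kinematics.solve_ik(pos,ori(y,flip)); print(flip,pos,None if q is None else np.round(q,2))
save('w2',cv2.resize(w['img'][0:150,220:500],None,fx=2.8,fy=2.8))
E
```

```text
[(np.float64(-0.002), np.int64(638)), (np.float64(0.0), np.int64(6165)), (np.float64(0.002), np.int64(899)), (np.float64(0.014), np.int64(41)), (np.float64(0.016), np.int64(61)), (np.float64(0.02), np.int64(121)), (np.float64(0.022), np.int64(1584)), (np.float64(0.024), np.int64(1617)), (np.float64(0.026), np.int64(32)), (np.float64(0.032), np.int64(41)), (np.float64(0.034), np.int64(3720)), (np.float64(0.036), np.int64(4463)), (np.float64(0.038), np.int64(89)), (np.float64(0.044), np.int64(45)), (np.float64(0.046), np.int64(465)), (np.float64(0.048), np.int64(5569)), (np.float64(0.05), np.int64(1506)), (np.float64(0.058), np.int64(79)), (np.float64(0.072), np.int64(35)), (np.float64(0.074), np.int64(44)), (np.float64(0.076), np.int64(170)), (np.float64(0.078), np.int64(1452)), (np.float64(0.08), np.int64(355)), (np.float64(0.09), np.int64(43)), (np.float64(0.092), np.int64(46)), (np.float64(0.094), np.int64(76)), (np.float64(0.096), np.int64(449)), (np.float64(0.098), np.int64(323)), (np.float64(0.1), np.int64(68)), (np.float64(0.102), np.int64(67)), (np.float64(0.104), np.int64(58)
[... 478 characters left out ...]
6, -0.318, 0.17) [ 0.25  0.33  0.34  1.6  -0.12  1.23 -0.53]
True (0.486, -0.318, 0.012) [ 0.27  0.51  0.32  1.75 -0.2   0.92 -0.47]
True (0.525, 0.115, 0.15) [-0.41  0.25  0.16  1.74 -0.04  1.16 -1.79]
True (0.525, 0.115, 0.046) [-0.41  0.37  0.17  1.84 -0.07  0.94 -1.76]
True (0.6, 0.115, 0.046) [-0.39  0.51  0.2   1.64 -0.11  1.01 -1.71]
False (0.486, -0.318, 0.17) [ 0.59  0.33 -0.08  1.58  0.03  1.23  2.49]
False (0.486, -0.318, 0.012) [ 0.63  0.5  -0.13  1.73  0.08  0.92  2.45]
False (0.525, 0.115, 0.15) [-0.04  0.27 -0.28  1.72  0.08  1.17  1.25]
False (0.525, 0.115, 0.046) [-0.04  0.38 -0.28  1.82  0.13  0.95  1.21]
False (0.6, 0.115, 0.046) [-0.04  0.52 -0.27  1.62  0.16  1.02  1.23]
```

View pics/w2.png

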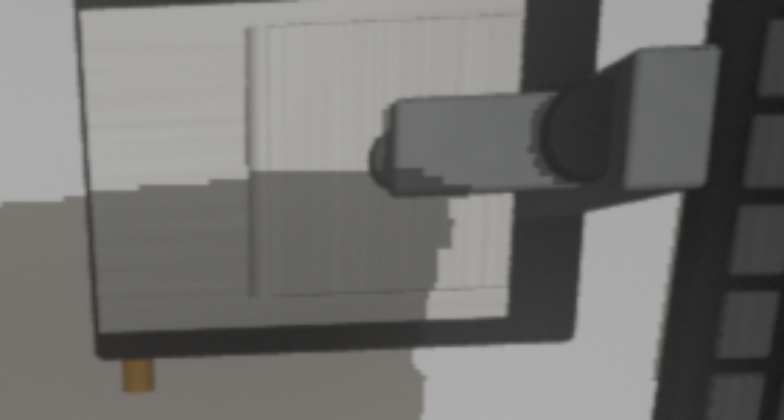

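```bash
python3 - <<'E'
from h import *
y=.42; g=np.array([np.cos(y),np.sin(y),0])
ctrl.reach(np.array([.486,-.318,.18])+0.01*g,ori(y)); ctrl.command_gripper(0.6,80)
w=optics.camera('wrist'); W=world(w); s=ctrl.state(); print(s['t'],s['position'],s['finger_gap'])
save('w3',w['img'])
for q in ['gauge','gauge_tip']: print(q,[(round(d['p'],2),np.round(d['xyz'],4).tolist(),np.round(proj(w,d['xyz'])).tolist()) for d in place_of(q,w)][:4])
for m in masks_of('gauge',w):
    P=W[m['region']]; P=P[~np.isnan(P[:,0])]; print(m['p'],len(P),np.median(P,0).round(3),w['img'][m['region']].mean(0).round())
    H=P[(P[:,2]>.044)&(P[:,2]<.055)]; B=P[(P[:,2]<.015)]
    if len(H)>20: print('handle top',len(H),rect(H),H[:,2].mean())
    if len(B)>20: print('blade',len(B),rect(B))
E
```

```text
2.925 [ 0.49523706 -0.31377026  0.18000128] 0.5998956022764368
gauge [(0.96, [0.4882, -0.3158, -0.0027], [283.0, 191.0]), (0.94, [0.4076, -0.2626, 0.0], [204.0, 240.0])]
gauge_tip [(0.89, [0.596, -0.2711, -0.002], [286.0, 65.0]), (0.81, [0.3062, -0.3165, -0.0035], [218.0, 332.0]), (0.59, [0.5954, -0.4785, 0.0004], [483.0, 160.0])]
0.98 3647 [ 0.534 -0.295  0.008] [106. 104. 102.]
handle top 703 (array([ 486.5, -314. ]), array([33.7, 16. ]), 21.75) 0.048733613278419144
blade 2822 (array([ 523.7, -298.9]), array([142.5,  24.2]), 21.91)
0.96 1253 [ 0.412 -0.262  0.037] [93. 81. 81.]
handle top 499 (array([ 406.6, -260.8]), array([31.7, 16.2]), 27.24) 0.04854546909294731
blade 333 (array([ 359.1, -278.9]), array([132.4,  37.3]), 29.78)
0.83 2088 [ 0.616 -0.503  0.006] [153.  52.  50.]
blade 2088 (array([ 614.8, -504.2]), array([26.1, 75.1]), 38.17)
```

View pics/w3.png

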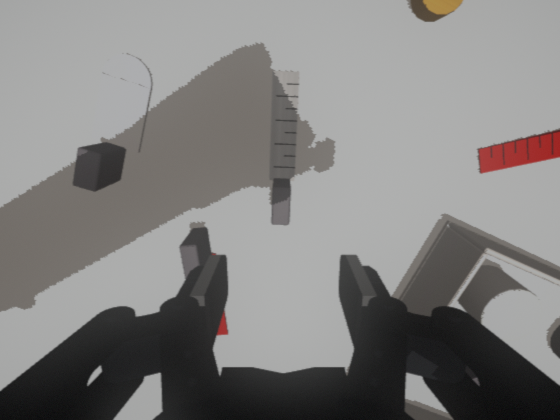

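The wrist view shows the grey gauge, handle top at (282,200) and tip at (286,72). The fit gives handle 33.7×16.0 mm, top z 0.0487 and yaw 21.9°, which matches the description. I grip it now.

```bash
python3 - <<'E'
from h import *
y=np.radians(21.85); p=np.array([.4865,-.3140,.08])
ctrl.movel(p,ori(y),v=.12); p[2]=.0115; ctrl.movel(p,v=.08)
print(ctrl.state()['position'],ctrl.state()['wrist_force'])
ctrl.command_gripper(0.0,90); s=ctrl.state(); print(s['t'],s['finger_gap'],s['wrist_force'])
p[2]=.10; ctrl.movel(p,v=.1); ctrl.hold(.3); s=ctrl.state(); print(s['t'],s['finger_gap'],s['wrist_force'],s['position'])
w=optics.camera('wrist'); W=world(w); save('w4',w['img'])
for m in masks_of('gauge',w)[:2]:
    P=W[m['region']]; P=P[~np.isnan(P[:,0])]; print(m['p'],len(P),np.median(P,0).round(3))
    H=P[(P[:,2]>.12)]; B=P[(P[:,2]<.12)&(P[:,2]>.08)]
    for Q in (H,B):
        if len(Q)>20: print(rect(Q),Q.min(0),Q.max(0))
    if len(B)>50:
        gx=np.array([np.cos(y),np.sin(y)]); u=(B[:,:2]-p[:2])@gx; k=(u>20e-3)&(u<115e-3); print('top slope,z0',np.polyfit(u[k],B[k,2],1),'expected',-8.4/95, np.percentile(u,99.5))
        v=(B[:,:2]-p[:2])@np.array([-gx[1],gx[0]]); print('yaw err',np.degrees(np.polyfit(u[k],v[k],1)[0]),v[k].mean())
E
```

```text
[ 0.48685823 -0.3143019   0.01201657] [-0.69880789  0.06394642 -0.18984672]
5.4833 0.176538717417245 [-0.47863731  0.5141851   5.18000421]
6.8167 0.17991326701555815 [-0.37043282 -0.31795647 -2.1854443 ] [ 0.48628759 -0.31393435  0.09956303]
0.83 1942 [ 0.417 -0.261  0.029]
(array([ 484.5, -278.8]), array([ 5.3, 13.8]), 0.76) [ 0.48177238 -0.28574779  0.14260483] [ 0.48719421 -0.27191056  0.15062697]
0.69 17152 [ 0.533 -0.295  0.096]
(array([ 485.8, -312.7]), array([34.8, 16.4]), 21.26) [ 0.46897724 -0.32602276  0.12005405] [ 0.5040841  -0.30023045  0.13813711]
(array([ 543.8, -290.1]), array([98.8, 24.1]), 21.67) [ 0.49477485 -0.31881685  0.08835009] [ 0.59367188 -0.26150822  0.1199553 ]
top slope,z0 [-0.08937089  0.10024404] expected -0.08842105263157896 0.1108328054884885
yaw err -0.1925257649535653 0.0007769229546782574
```

View pics/w4.png

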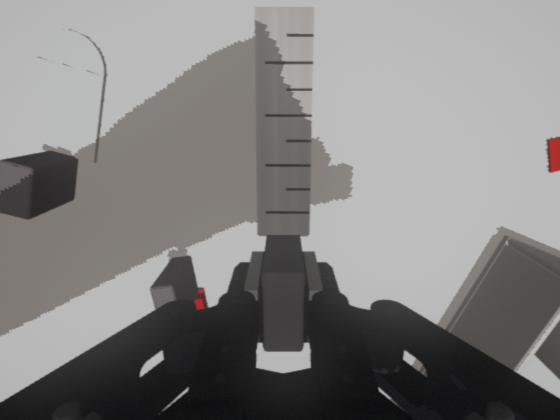

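The gauge is gripped level: the slope of the blade top matches the taper and the underside is about 12 mm below the TCP. The wrist view shows the blade at (285,20–235) straight between the fingers. Next is the carry to in front of the mouth.

```bash
cat >> h.py <<'E'
YB=np.radians(2.16); MOUTH=np.array([.6516,.1149]); BX=np.array([np.cos(YB),np.sin(YB)]); BY=np.array([-BX[1],BX[0]])
def tcp(d,z,lat=0): # tip d m beyond mouth
    q=MOUTH+BX*(d-.112)+BY*lat; return np.array([q[0],q[1],z])
E
python3 - <<'E'
from h import *
s=ctrl.state(); p=s['position'].copy(); p[2]=.16; ctrl.movel(p,v=.15)
ctrl.movel(tcp(-.02,.16),ori(YB+np.radians(.2)),v=.2)
ctrl.movel(tcp(-.02,.065),v=.12); ctrl.hold(.2); s=ctrl.state(); print(s['t'],s['wrist_force'],s['position'],tcp(-.02,.065))
w=optics.camera('wrist'); W=world(w); save('w5',w['img'])
for n in ('scene','side'): save(n+'5',optics.camera(n)['img'])
L=(W[...,:2]-MOUTH)@BX; V=(W[...,:2]-MOUTH)@BY; Z=W[...,2]
b=(L<-.025)&(L>-.115)&(abs(V)<.03)&(Z>.053)&(Z<.075)
P=np.c_[L[b],V[b],Z[b]]; print('blade',rect(P),np.percentile(P[:,0],99.5),np.polyfit(P[:,0],P[:,2],1))
b=(L<.0)&(L>-.12)&(abs(V)<.02)&(Z>.05)&(Z<.075);print('tip L',np.nanpercentile(L[b],99.5))
b=(L>-.05)&(L<.02)&(abs(V)<.049)&(abs(Z-.0355)<.004); print('bed z',np.median(Z[b]),np.polyfit(L[b],Z[b],1))
b=(L>-.01)&(L<.04)&(abs(V)<.039)&(abs(Z-.049)<.004); P=np.c_[L[b],V[b],Z[b]]; print('plate',rect(P),P.min(0),np.median(Z[b]))
E
```

```text
10.8833 [ 1.00980337  0.98987559 -2.13959622] [0.52023755 0.11006738 0.0658076 ] [0.51969379 0.1099249  0.065     ]
blade (array([-70. ,   0.8]), array([24.2, 90. ]), 89.86) -0.025419644690049772 [-0.09000128  0.0548729 ]
tip L -0.020526351384051723
bed z 0.03608477785717372 [-0.00045499  0.03605878]Traceback (most recent call last):
  File "<stdin>", line 12, in <module>
    return umr_minimum(a, axis, None, out, keepdims, initial, where)
ValueError: zero-size array to reduction operation minimum which has no identity
```

View pics/w5.png

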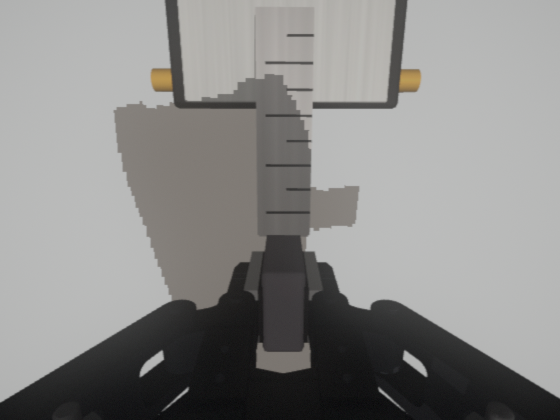

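View pics/side5.png

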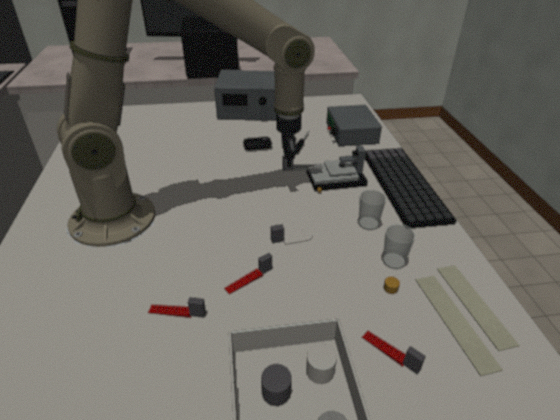

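The blade is aligned with the bed (yaw error ~0.1°, lateral 0.8 mm), and the tip is 20 mm before the mouth. I lower it until it touches the plate, then push in while monitoring force.

```bash
python3 - <<'E'
from h import *
ctrl.movel(tcp(-.02,.050,-.0008),v=.06); ctrl.hold(.2); f0=ctrl.state()['wrist_force']; print(f0,ctrl.state()['position'])
z=.049
while z>.0415:
    ctrl.movel(tcp(-.02,z,-.0008),v=.02); ctrl.hold(.1); s=ctrl.state(); df=s['wrist_force']-f0
    print(round(z,4),s['position'].round(5)[2],df.round(2),s['torque'].round(3))
    if df[2]>2.5: break
    z-=.0007
print(s['t'])
E
```

```text
[-0.76339864 -0.15527274 -1.97929033] [0.51991047 0.10922883 0.05018478]
0.049 0.04905 [ 1.08 -0.5   0.06] [-0.001  0.023  0.011]
0.0483 0.04829 [1.6  0.2  0.25] [-0.035  0.078 -0.034]
0.0476 0.04759 [ 0.36 -0.03  1.06] [-0.011  0.006  0.03 ]
0.0469 0.04705 [-0.07  0.79  3.01] [-0.039 -0.02   0.   ]
13.0333
```

```bash
cat >> h.py <<'E'
def fav(n=4):
    F=[]
    for _ in range(n): ctrl.hold(.04); F.append(ctrl.state()['wrist_force'])
    return np.mean(F,0)
def depth(): return (ctrl.state()['position'][:2]-MOUTH)@BX+.112
E
python3 - <<'E'
from h import *
Z=.0470
ctrl.movel(tcp(0.008,Z,-.0008),v=.03); f=fav(5); print('d8',f.round(2),ctrl.state()['position'].round(4))
for d in np.arange(.012,.047,.003):
    ctrl.movel(tcp(d,Z,-.0008),v=.03); f=fav(); s=ctrl.state()
    print(round(d*1e3,1),round(depth()*1e3,2),'axial',round(f[:2]@BX,2),'lat',round(f[:2]@BY,2),'z',f[2].round(2),s['position'][2].round(5),'ty',s['torque'].round(2))
    if f[:2]@BX<-9: break
print(s['t'])
p=optics.camera('wrist');save('w6',p['img'])
E
```

```text
d8 [1.17 0.17 1.16] [0.548  0.1102 0.0471]
12.0 12.05 axial -0.73 lat 0.16 z 3.72 0.04707 ty [ 0.08 -0.08  0.01]
15.0 14.94 axial -1.86 lat 0.15 z 4.71 0.04707 ty [ 0.06  0.25 -0.  ]
18.0 17.99 axial -1.9 lat 0.1 z 5.34 0.04708 ty [0.07 0.14 0.01]
21.0 20.85 axial -2.85 lat 0.54 z 6.13 0.04714 ty [0.04 0.37 0.02]
24.0 23.15 axial -6.13 lat -0.43 z 9.12 0.04715 ty [-0.06  1.02  0.02]
27.0 25.97 axial -7.18 lat -0.43 z 10.34 0.04714 ty [-0.05  1.17  0.04]
30.0 28.86 axial -7.77 lat 0.46 z 10.31 0.04715 ty [ 0.02  1.21 -0.02]
33.0 31.77 axial -8.02 lat 0.49 z 11.02 0.04715 ty [-0.01  1.31  0.01]
36.0 34.69 axial -8.23 lat 0.17 z 11.15 0.04715 ty [-0.1   1.4   0.03]
39.0 37.58 axial -8.83 lat -0.2 z 11.31 0.04715 ty [-0.01  1.54  0.03]
42.0 40.53 axial -9.42 lat 0.31 z 11.69 0.04718 ty [-0.02  1.59  0.05]
18.9417
```

View pics/w6.png

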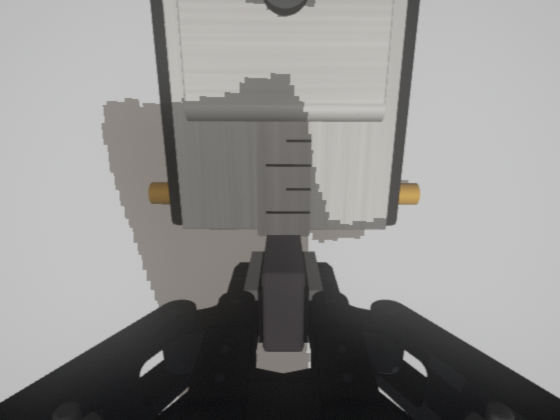

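Force onset came at 21–24 mm, so the gap is about 3.95 mm. Depth is now about 40.5 mm, which puts the expected lift at ~1.6 mm. I check that optically against the plate height measured at the start.

```bash
cat >> h.py <<'E'
def lift():
    out={}
    for n in ('wrist','scene','side'):
        w=optics.camera(n); W=world(w)
        L=(W[...,:2]-MOUTH)@BX; V=(W[...,:2]-MOUTH)@BY; Z=W[...,2]
        a=(L>-.05)&(L<-.015)&(abs(V)<.045)&(abs(V)>.018)&(abs(Z-.036)<.005)
        b=(L>.012)&(L<.03)&(abs(V)<.034)&(abs(Z-.05)<.007)
        c=(L>-.003)&(L<.003)&(abs(V)<.034)&(abs(Z-.05)<.007)
        out[n]=[round(float(np.median(Z[m]))*1e3,2) if m.sum()>15 else None for m in (a,b,c)]+[int(b.sum()),int(c.sum())]
        if n=='wrist':
            bl=(L>-.07)&(L<-.012)&(abs(V)<.009)&(Z>.037)&(Z<.05)
            P=np.polyfit(L[bl],Z[bl],1); out['blade']=[P[0].round(4),round(np.polyval(P,0)*1e3,2)]
        if n=='wrist':
            X=W[b]; A=np.c_[L[b],V[b],np.ones(b.sum())]; out['planefit']=np.linalg.lstsq(A,Z[b],rcond=None)[0].round(4).tolist()
    return out
E
python3 - <<'E'
from h import *
print(lift()); print(fav().round(2), depth(),ctrl.state()['t'])
E
```

```text
{'wrist': [36.06, 50.96, 51.12, 9184, 2685], 'blade': [np.float64(-0.0932), np.float64(41.47)], 'planefit': [-0.0027, 0.0007, 0.051], 'scene': [36.01, 50.55, 50.62, 107, 48], 'side': [36.04, 50.82, 50.97, 64, 23]}
[-9.74 -0.79 11.67] 0.04051704466405748 19.3083
```

The optical lift is 1.67 mm (50.96 vs 49.29), which agrees with the geometry. I advance another ~4 mm to reach 2 mm.

```bash
python3 - <<'E'
from h import *
for d in (.044,.0462): ctrl.movel(tcp(d,.0470,-.0008),v=.02); print(fav().round(2),depth(),ctrl.state()['position'])
ctrl.hold(.5); print(lift()); f=fav(); s=ctrl.state(); print(f.round(2),depth(),s['finger_gap'],s['t'],s['ee_rot'],ori(YB+.0035))
w=optics.camera('wrist'); save('w7',w['img']); save('side7',cv2.resize(optics.camera('side')['img'][110:220,230:410],None,fx=4,fy=4))
E
```

```text
[-10.24  -0.41  12.3 ] 0.04229594474291441 [0.58196351 0.11179452 0.04717055]
[-10.43  -0.21  12.71] 0.044428154583291635 [0.58409407 0.11187839 0.04718605]
{'wrist': [36.06, 51.31, 51.49, 9005, 2605], 'blade': [np.float64(-0.0922), np.float64(41.88)], 'planefit': [-0.0015, 0.0008, 0.0513], 'scene': [35.84, 50.92, 50.78, 110, 52], 'side': [35.63, 50.86, 50.97, 70, 25]}
[-10.75   0.16  12.65] 0.04441194161957192 0.17345729471564958 20.9667 [ 1.17688774  1.23112526 -1.18084328] [ 1.17880212  1.22839636 -1.17880212]
```

View pics/w7.png

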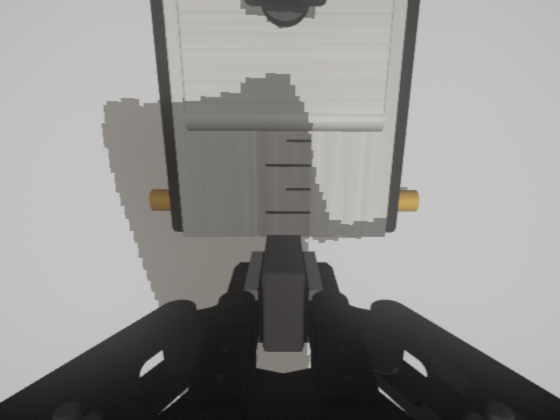

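View pics/side7.png

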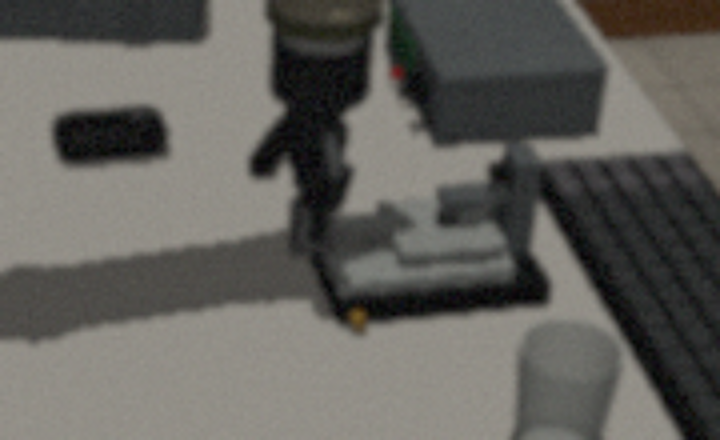

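```bash
python3 - <<'E'
from h import *
job.close_job(); s=ctrl.state(); print(s['t'],depth(),s['wrist_force'],s['finger_gap'])
E
```

```text
the job is handed in; nothing more can be done
the job is handed in; nothing more can be done
```

I picked up the grey steel gauge by its handle, laid its blade on the bottom plate and slid it straight in under the top plate. I handed the job in at about 21 s with the gauge still gripped and held at depth.

**Last checks:**
- **Lift:** the wrist camera's depth image showed the top plate about 2.0 mm above its rest height (51.3 mm against 49.3 mm). Counting from the blade's taper and the first contact, at about 22 mm in, also gives about 2.0 mm, with the tip 44.4 mm past the mouth. The scene and side cameras, which see few points on the plate, read up to about 0.5 mm lower; I had no rest reading from them.
- **Alignment:** before insertion, the blade was within about 0.2° of the stand's axis and 0.8 mm off its centre line, which I then corrected. The cameras suggest the blade ended about 0.15° nose-down.
- **Push force:** about 10.6 N, which is above the 5 to 8 N quoted for 2 mm. I put the excess down to my pressing down on the plate with about 13 to 14 N, and I did not ease it off. Wrist force stayed far below its limit.
- **Other things:** nothing else on the desk looked disturbed in the pictures I viewed.

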